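Release the ratchet clamp of a tube shaker and move the rack to the loading bay

TASK

The tube rack on the shaker is held by the ratchet clamp: press the pawl's round thumb button down gently, no harder than it takes to lift the pawl off the ratchet wheel, and keep it down until the jaw has backed off all the way. Then lift the rack out by its handle and set it down, upright and without dropping it, fully home in the pocket of the loading bay. Leave everything else on the bench where it stands.

Things in the scene. Friction and masses are not known exactly. Their poses are not given: they have to be found in the camera images.
- shaker: White bench shaker, switched off, fixed, 260 (x) x 300 (y) mm, black ribbed platform top at z = 90 mm. Origin: centre of its underside; z up, x along the rack, y from the clamp to the rack and fence (fence face y = 105, 26 mm high). The clamp's gear case stands at x -26..31, y -100..-11 mm, up to z = 167 mm. The rack's centre line is at y = 72 mm.
- wheel_hub (a point): Hub of the clamp's steel ratchet wheel: 62 mm across, 16 saw teeth, axle along the shaker's x at y = -42, z = 130 mm, rim at x 34..44 mm, black hand knob in front of it to x = 68 mm. It is geared to the jaw. A spring always drives the jaw open; only the pawl holds it.
- pawl: Steel pawl beside the wheel. Origin: its pivot, at x = 34, y = -89, z = 143 mm in the shaker's frame; axes as the shaker's while seated. It turns about x: the nose (+y end) rises when the tail (-y end) is pressed down. It is light: more than 15 N on it bends it. Let go, it springs back onto the wheel and stops the jaw at the next tooth (4.7 mm of jaw).
- thumb_axis (a point): Point on the pawl's tail end (5, -52, -22 mm from its origin) under the round knurled steel thumb button (20 mm across, flat top). The button is screwed to any height: its top is 16 to 30 mm above this point, not reported: feel or look for it. From first touch it must go down 4 to 5 mm for the nose to clear; a hard stop comes at about 6 mm. It pushes back with 4 N at first, some 7 N before the stop.
- jaw (a joint): Position of the sliding clamp jaw in m: 0 clamped on the rack, growing as it backs off (towards the shaker's -y), 0.017 fully back on its stop. With the pawl held clear it takes 1 to 2 s to run back. While clamped its lip reaches 8 mm over the rack's base plate, so the rack cannot be lifted before it is back.
- rack_grip (a point): Centre of the handle of the blue tube rack (twelve capped tubes, all one piece, about 0.45 kg). The grip block is 34 (rack's x) x 14 (rack's y) x 30 mm high, top 165 mm and this point 150 mm above the rack's underside. Grip it across the 14 mm. Cap tops are 126 mm above the underside, the nearest caps 25 mm from the handle's centre along x.
- rack_foot (a point): Centre of the underside of that rack. Base plate 200 (x) x 66 (y) x 6 mm; the upper frame is 47 mm wide. Axes: x along its length, z up. It starts on the shaker's platform along the shaker's x, against the fence.
- bay: Loading bay, fixed on the bench: white housing 264 (x) x 116 (y) x 38 mm with a black ribbed pocket 212 (x) x 78 (y) mm, 12 mm deep. Origin: centre of its underside; x along the pocket, z up.
- bay_floor (a point): Centre of the floor of that pocket, 26 mm above the bench; axes as the bay's.
- spare_rack: Empty blue rack of the same shape, 165 mm high, bystander; origin centre of underside.
- reagent_bottle: Amber bottle, 72 mm across, 150 mm high, bystander; origin centre of underside.
- beaker: Clear cup, 70 mm across, 85 mm high, bystander; origin centre of underside.
- tip_box: Pipette tip box 122 x 87 x 65 mm, bystander; origin centre of underside.
- wash_bottle: Wash bottle, 64 mm across, with bent spout, 188 mm high, bystander; origin centre of underside.
- timer: Flat timer 62 x 62 x 16 mm, bystander; origin centre of underside.
- jar: Small white jar, 38 mm across, 52 mm high, standing on the near corner of the shaker's platform, bystander; origin centre of underside.
Not all that is in view belongs to the job. What is shaped like the part that bears rack_grip but pink is not meant.

How it is judged:
On the way, in this order (a step that is already met when the one before it is completed fails the run):
1. the pawl is held off until the jaw is fully back (15.5 mm or more), the rack still standing on the platform (value of joint jaw above 0.0155 m and distance of rack_foot from where it was at the start of the episode below 0.02 m), for 0.2 s.
2. the rack is lifted clear of the clamp, 30 mm or more (z of rack_foot in the frame of shaker above 0.12 m), for 0.1 s.
At the end, for the whole second after the job is handed in: The rack stands at rest, let go and upright (3 degrees) in the bay's pocket: underside within 3 mm of its floor, centre within 12 mm of its centre, lengthwise along it (7 degrees, either way round). The clamp's jaw is still fully back (15.5 mm or more) (horizontal distance between rack_foot and bay_floor below 0.012 m and z of rack_foot in the frame of bay_floor below 0.003 m and angle between the x axis of rack_foot and the x axis of bay, either way round below 0.12 rad and angle between rack_foot's own z axis and vertical below 0.05 rad and linear speed of rack below 0.01 m/s and value of joint jaw above 0.0155 m); the robot touches nothing.
It fails at once if the pawl is pressed with more than 15 N (contact force between any of the fingers, the arm and pawl above 15 N).
It fails at once if the rack is tipped by more than 25 degrees (angle between rack_foot's own z axis and vertical above 0.44 rad).
It fails at once if the rack is dropped or banged into the bay (it reaches it faster than 0.4 m/s, as after a fall of 8 mm) (horizontal distance between rack_foot and bay_floor below 0.06 m and z of rack_foot in the frame of bay_floor below 0.03 m and linear speed of rack above 0.4 m/s).
It fails at once if a bystander is moved by more than 25 mm (distance of any of spare_rack, reagent_bottle, beaker, tip_box, wash_bottle, timer, jar from where it was at the start of the episode above 0.025 m).
It also fails if it takes over 64 s, if anything falls off the work surface, if the arm or the gripper's body presses on something with over 40 N, if the wrist force passes 120 N, or if a joint passes its speed limit or range.

ROBOT

A 6-joint arm with a two-finger parallel gripper is mounted at the origin on the work surface. World frame = base frame: x ahead of the robot, y to its left, z up, the work surface at z = 0. Lengths are in m, angles in rad, forces in N, time in s.
With the tool pointing down it reaches from about 0.325 to 0.775 m from the base axis. Payload 9.3 kg.
Tool frame: the origin (TCP) lies on the mounting face of the last link; the fingertips stand 173 mm ahead of it and the grasp point (between the pads) lies 155 mm ahead of it (hold_point_z is the z of the grasp point in the tool frame, in m); z points along the fingers, y is the direction in which the jaws open and shut (so a half turn about z gives the same grasp; the last joint's range is limited). The gripper opens to 85 mm and grips with 20 to 120 N. Pads are 22 mm wide; open, the fingers measure 114 mm over their backs; the gripper's body (76 mm by 85 mm) begins 54 mm behind the grasp point. The pads swing forward as they close: fully open they stand 13 mm farther back than shut.
Start: joints at [-1.374, 0.259, 0.021, 1.334, 0, 1.418], TCP at [0.188, -0.517, 0.405] pointing down, gripper open.
Joint ranges: [-3.04, 3.04], [-0.91, 1.82], [-1.04, 1.36], [-1.92, 1.95], [-1.52, 1.45], [-3.14, 3.14]. Speed limits (rad/s): [2.22, 2.22, 2.79, 3.14, 3.14, 3.14].

INTERFACE

Orientations are given as a unit quaternion [w, x, y, z].
In Python, from station import get_state, snapshot, get_calibration, job_done, hold_point_z gives the robot as it stands. The module is installed in compiled form; this text tells all that it offers.
- The arm moves only by the tool carry_out, never from a script. Its argument "increments" is a list of rows, each a list of 2 entries, a list of its own where there are three numbers: the shift along the tool's x, y, z in mm, then the turn about the tool's z in degrees. A call has 1 to 5 rows; each row is the pose to reach, as a shift and turn from the pose commanded when the call began, along the tool's axes at that moment; what a row does not reach only later rows make up. A row lasts 1/10 s, in which the tool goes at most 50 mm and 8.59 degrees, less where a joint would pass 70% of its speed; a pose out of reach is approached as far as the arm can. A call with a gripper value outside its range is refused whole. "hand" is the opening, from 0 (shut) to 1 (fully open), set as the call begins (left out, the last holds). The fingers move at their own pace and stop on an object; the grip force is fixed at half the most. Time passes only in rows, so rows that repeat a pose let the fingers close. It gives the time, the measured TCP pose, the force and the opening at its end, in the units of the state.
- get_state(): the state, without advancing time (a new reading comes with each control period).
- snapshot(name): name is "side" or "top"; returns the picture (480x640x3 uint8, blue, green, red); there is no depth.
- get_calibration(name): a dict with "intrinsics" (3x3 intrinsics, pixels), "dist" ([k1, k2, p1, p2, k3] as OpenCV has them; the pictures are not rectified), "origin" and "orientation" of the camera in the world. Camera axes: x right, y up, looking along -z (the intrinsics and any distortion apply to the point x, -y, -z); pixel columns grow to the right and rows downward; lengths in m; the calibration is good to about 2 mm. A picture is of the moment at which its call begins. get_calibration takes no time and is no camera call.
- job_done(): hands the job in, once; it reports no verdict.
The state is a dict: "time": time; "joints": joint angles; "joint_velocities": joint speeds; "effort": joint torques, N m; "eef_pos": TCP position; "orientation": TCP orientation; "contact_force": force on the tool from outside, world axes, zero at the start; "wrist_torque": the same for the moment, N m; "finger_gap": opening from 0.0 (shut) to 1.0 (fully open).
Only numpy, scipy, OpenCV 4.12 (cv2) and the standard library are available. Lean on these libraries where they do the work, as an engineer would, in place of code of your own. Each camera call takes 0.05 s, during which the arm holds its last target.

## Working session

There is one attempt and no reset: what is moved stays moved. The work goes in short steps, Python scripts to look and compute and a tool call to move; the robot and the scene stay as the last step left them, time stands still between calls to the robot, and variables do not carry over. Pictures are saved under pics/ and viewed, and the job is handed in when it is done.

Besides the shell and the picture viewer there is one more tool, called after "Emit:" as name(argument=value, ...), one argument or row to a line, values as JSON. carry_out: Moves the arm, as the interface text tells. Its arguments: {"type":"object","properties":{"increments":{"type":"array","items":{"type":"array"}},"hand":{"type":"number"}},"required":["increments"]}

```bash
mkdir -p pics; python3 - <<'E'
from station import *
import cv2,json
print(get_state()); print(hold_point_z if not callable(hold_point_z) else hold_point_z())
for n in("side","top"):
    cv2.imwrite(f"pics/{n}0.png",snapshot(n)); print(n,get_calibration(n))
E
```

```text
{'time': 0.0, 'joints': array([-1.37359451e+00,  2.59231126e-01,  2.07369615e-02,  1.33366657e+00,
       -3.20403825e-06,  1.41817656e+00]), 'joint_velocities': array([-1.13193145e-03, -1.63644732e-03,  1.17426474e-03, -4.53992771e-04,
        2.21245222e-03,  3.43551747e-05]), 'effort': array([-2.48915763e-03, -5.55637980e+01,  3.44530213e+01,  1.38058502e-02,
       -2.54636625e-04,  8.95482941e-06]), 'eef_pos': array([ 0.18847852, -0.51665355,  0.40403508]), 'orientation': array([-6.81999977e-04,  9.84741838e-01,  1.74020249e-01, -1.68074136e-05]), 'contact_force': array([ 0.00441852, -0.22748848, -0.39200649]), 'wrist_torque': array([-0.02930305,  0.00326832,  0.01573838]), 'finger_gap': 0.9982903858446014}
0.1547
side {'intrinsics': array([[461.76176625,   0.        , 315.29040448],
       [  0.        , 461.76176625, 235.94176648],
       [  0.        ,   0.        ,   1.        ]]), 'dist': array([-0.04892767,  0.        ,  0.        ,  0.        ,  0.        ]), 'origin': array([0.18497056, 0.82073036, 0.90155183]), 'orientation': array([-0.18397197, -0.08341503,  0.41321423,  0.88794721])}
top {'intrinsics': array([[599.84503001,   0.        , 316.42965968],
       [  0.        , 599.84503001, 247.06298873],
       [  0.        ,   0.        ,   1.        ]]), 'dist': array([-0.03527277,  0.        ,  0.        ,  0.        ,  0.        ]), 'origin': array([0.26682679, 0.01148508, 1.92571077]), 'orientation': array([ 0.71006792,  0.04929948, -0.05822586, -0.69998775])}
```

View pics/side0.png

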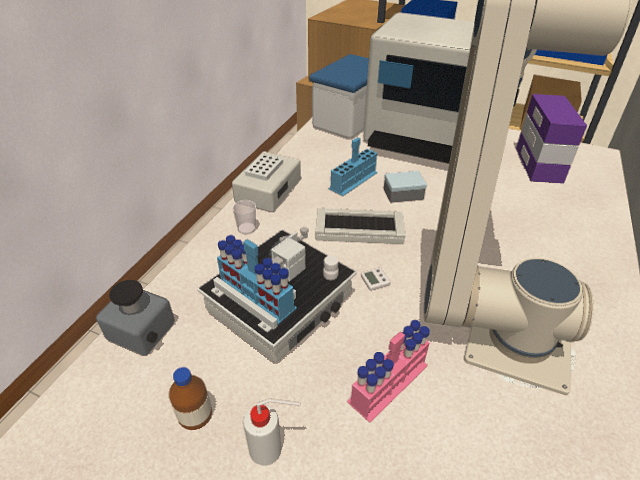

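View pics/top0.png

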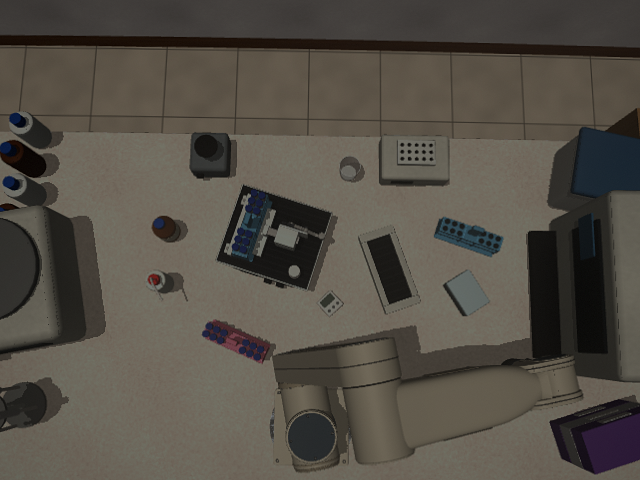

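```bash
cat > h.py <<'E'
import numpy as np,cv2
from scipy.spatial.transform import Rotation as R
from station import *
def cam(n):
    c=get_calibration(n);q=c["orientation"];M=R.from_quat([q[1],q[2],q[3],q[0]]).as_matrix()@np.diag([1,-1,-1])
    return c["intrinsics"],c["dist"],np.array(c["origin"]),M
def ray(n,px):
    K,d,o,M=cam(n);p=cv2.undistortPoints(np.array([[px]],float),K,d)[0,0]
    v=M@np.array([p[0],p[1],1]);return o,v/np.linalg.norm(v)
def onz(n,px,z):
    o,v=ray(n,px);return o+v*(z-o[2])/v[2]
def proj(n,P):
    K,d,o,M=cam(n);P=np.atleast_2d(np.array(P,float))
    return cv2.projectPoints(((P-o)@M),np.zeros(3),np.zeros(3),K,d)[0].reshape(-1,2)
def tri(pa,pb):
    A=np.zeros((3,3));b=np.zeros(3);rs=[ray("side",pa),ray("top",pb)]
    for o,v in rs:
        Q=np.eye(3)-np.outer(v,v);A+=Q;b+=Q@o
    P=np.linalg.solve(A,b);return P,[np.linalg.norm(np.cross(P-o,v)) for o,v in rs]
def crop(src,x0,y0,w,h,s,out):
    im=cv2.imread(src)[y0:y0+h,x0:x0+w];cv2.imwrite(out,cv2.resize(im,None,fx=s,fy=s,interpolation=cv2.INTER_CUBIC))
E
python3 - <<'E'
from h import *
def br(src,x0,y0,w,h,s,out,g):
    im=cv2.imread(src)[y0:y0+h,x0:x0+w];im=np.clip(im.astype(float)*g,0,255).astype('uint8');cv2.imwrite(out,cv2.resize(im,None,fx=s,fy=s,interpolation=cv2.INTER_CUBIC))
br("pics/top0.png",210,175,220,150,3.6,"pics/t1.png",1.8)
br("pics/side0.png",190,190,220,170,3.5,"pics/s1.png",1)
for p in [(0,0,0),(.5,0,0),(.5,.3,0)]: print(proj("top",p),proj("side",p))
E
```

```text
[[310.53043851 425.42463258]] [[518.41305825 340.18838119]]
[[312.79380236 266.09511879]] [[327.03633034 281.30802346]]
[[219.91287957 264.70220095]] [[276.9833172 368.4921467]]
```

View pics/t1.png

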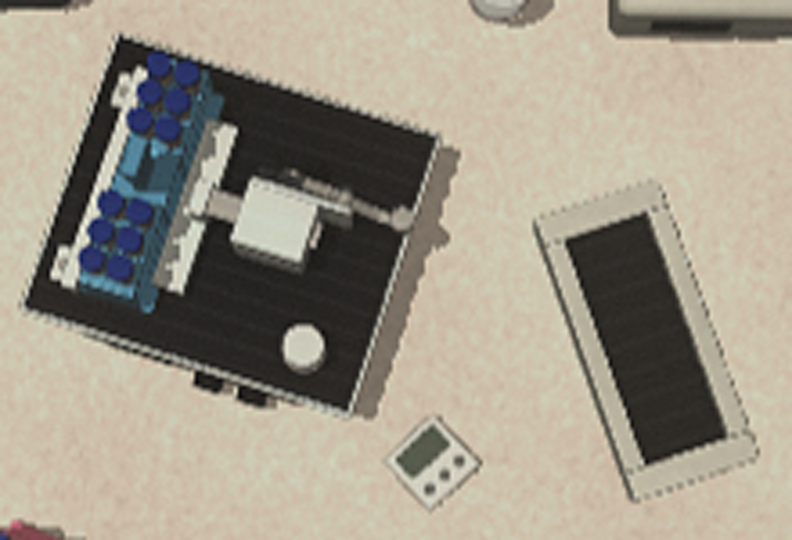

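View pics/s1.png

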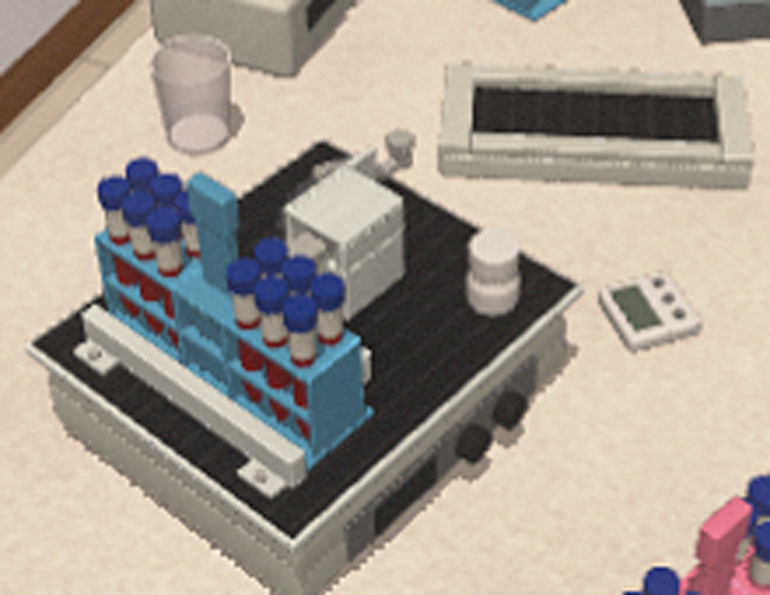

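```bash
python3 - <<'E'
from h import *
im=cv2.imread("pics/top0.png");g=im.max(2)
def quad(x0,y0,x1,y1,thr):
    m=np.zeros(g.shape,'uint8');m[y0:y1,x0:x1]=(g[y0:y1,x0:x1]<thr)*255
    m=cv2.morphologyEx(m,cv2.MORPH_OPEN,np.ones((2,2)))
    n,l,s,c=cv2.connectedComponentsWithStats(m);k=1+np.argmax(s[1:,4])
    return cv2.findContours((l==k).astype('uint8'),cv2.RETR_EXTERNAL,cv2.CHAIN_APPROX_NONE)[0][0][:,0,:]
for nm,box,z in(("shaker",(205,178,345,300),.09),("bay",(350,220,425,320),.026)):
  for thr in (40,50,60):
    c=quad(*box,thr); W=np.array([onz("top",p,z)[:2] for p in c.astype(float)])
    r=cv2.minAreaRect((W*1000).astype('float32'));b=cv2.boxPoints(r)
    print(nm,thr,len(c),r,b.round(0).tolist(),proj("top",[[*q/1000,z] for q in b]).round(0).tolist())
E
```

```text
shaker 40 434 ((578.08642578125, 119.61823272705078), (290.5456237792969, 248.49826049804688), 72.88848876953125) [[417.0, 17.0], [654.0, -56.0], [740.0, 222.0], [502.0, 295.0]] [[307.0, 290.0], [332.0, 214.0], [244.0, 186.0], [217.0, 260.0]]
shaker 50 442 ((577.8556518554688, 119.50445556640625), (290.83148193359375, 248.49281311035156), 72.80731201171875) [[416.0, 17.0], [654.0, -56.0], [740.0, 222.0], [502.0, 295.0]] [[307.0, 290.0], [332.0, 214.0], [244.0, 186.0], [217.0, 260.0]]
shaker 60 549 ((577.647216796875, 119.63262939453125), (290.9084777832031, 250.06996154785156), 72.85953521728516) [[415.0, 17.0], [654.0, -56.0], [740.0, 222.0], [501.0, 295.0]] [[307.0, 290.0], [332.0, 214.0], [244.0, 186.0], [217.0, 261.0]]
bay 40 165 ((489.67144775390625, -245.99517822265625), (210.2462921142578, 77.07957458496094), 19.67937469482422) [[378.0, -245.0], [404.0, -318.0], [602.0, -247.0], [576.0, -174.0]] [[390.0, 305.0], [412.0, 297.0], [390.0, 235.0], [367.0, 243.0]]
bay 50 167 ((490.0503234863281, -246.2333221435547), (211.41738891601562, 77.94699096679688), 19.588869094848633) [[377.0, -245.0], [404.0, -318.0], [603.0, -248.0], [577.0, -174.0]] [[390.0, 305.0], [413.0, 297.0], [390.0, 235.0], [367.0, 242.0]]
bay 60 168 ((489.94207763671875, -246.317626953125), (211.93191528320312, 78.44856262207031), 19.604686737060547) [[377.0, -245.0], [403.0, -319.0], [603.0, -248.0], [577.0, -174.0]] [[390.0, 305.0], [413.0, 297.0], [390.0, 235.0], [367.0, 242.0]]
```

```bash
python3 - <<'E'
from h import *
a=np.radians(-17.1);Rm=np.array([[np.cos(a),-np.sin(a)],[np.sin(a),np.cos(a)]])
def S(x,y,z): return np.r_[Rm@[x/1e3,y/1e3]+[.578,.1196],z/1e3]
print("axis",S(39,-141,121))
for z in(121,137,144,151): print(z,proj("side",S(39,-141,z)),proj("top",S(39,-141,z)))
print("pivot",proj("side",S(34,-89,143)),proj("top",S(34,-89,143)),"hub",proj("side",S(44,-42,130)))
print("case",[proj("side",S(x,y,167)).round(1).tolist() for x,y in((-26,-100),(31,-100),(31,-11),(-26,-11))])
print("grip",[proj("side",S(x,y,255)).round(1).tolist() for x,y in((-17,65),(17,65),(17,79),(-17,79))])
print("griptop",[proj("top",S(x,y,255)).round(1).tolist() for x,y in((-17,65),(17,65),(17,79),(-17,79))])
crop("pics/side0.png",270,215,80,60,10,"pics/s2.png")
crop("pics/side0.png",210,220,80,60,10,"pics/s3.png")
im=cv2.imread("pics/top0.png");cv2.imwrite("pics/tb.png",np.clip(im*1.8,0,255).astype('uint8'))
crop("pics/tb.png",230,185,100,75,8,"pics/t2.png")
E
```

```text
axis [ 0.57381624 -0.02663439  0.121     ]
121 [[305.83302295 234.37378795]] [[322.16682866 237.44028206]]
137 [[305.77611004 229.6744448 ]] [[322.28909883 236.55516485]]
144 [[305.75093445 227.59315243]] [[322.34326417 236.16305882]]
151 [[305.72558854 225.49621112]] [[322.39784536 235.7679414 ]]
pivot [[293.67486557 238.53977297]] [[305.42314302 232.52540084]] hub [[278.17097697 250.05176452]]
case [[[314.6, 239.2]], [[297.3, 229.6]], [[272.4, 247.5]], [[289.8, 258.0]]]
grip [[[261.1, 244.2]], [[250.1, 237.5]], [[245.3, 240.7]], [[256.3, 247.6]]]
griptop [[[247.9, 225.9]], [[251.8, 214.7]], [[247.1, 213.2]], [[243.2, 224.4]]]
```

View pics/s2.png

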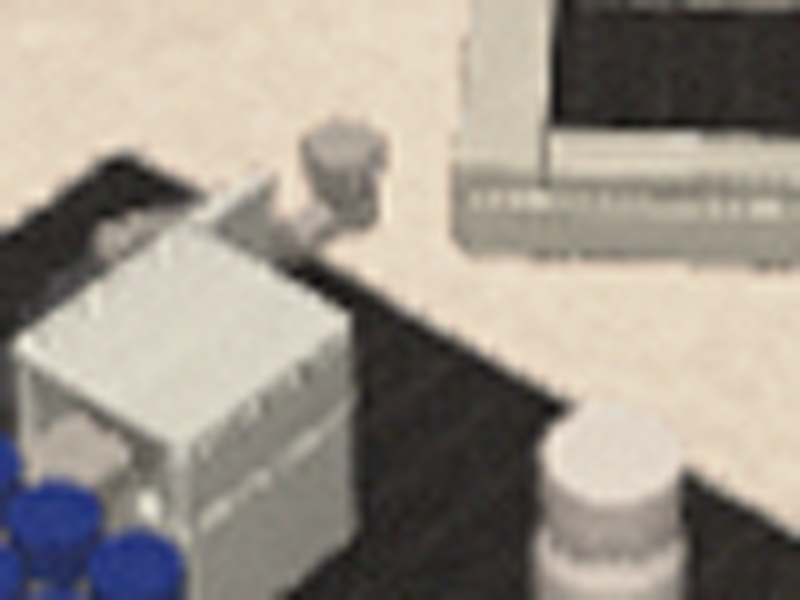

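View pics/s3.png

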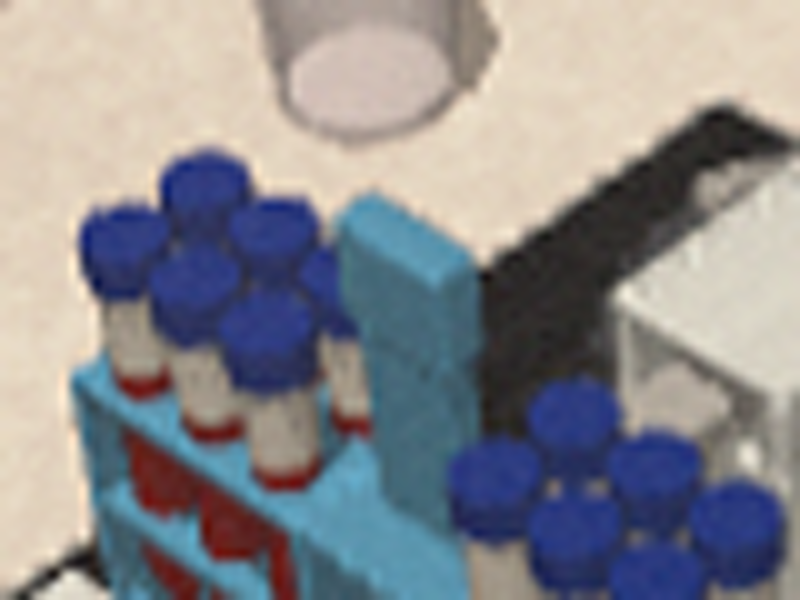

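View pics/t2.png

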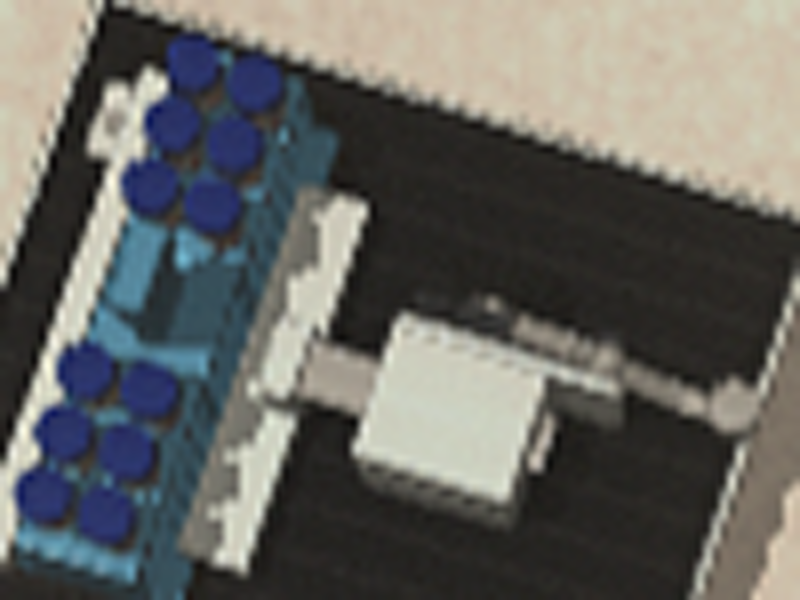

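```bash
python3 - <<'E'
from h import *
a=np.radians(-17.1);Rm=np.array([[np.cos(a),-np.sin(a)],[np.sin(a),np.cos(a)]])
def inS(P): return (np.r_[Rm.T@(P[:2]-[.578,.1196]),P[2]]*1e3).round(1)
for n,s,t in(("button",(303.9,229.4),(321.2,235.2)),("handle",(250.2,243.3),(246.8,217.9))):
    P,e=tri(s,t);print(n,P.round(4),inS(P),np.round(e,4))
print("button side at z",[ (z,inS(onz("side",(303.9,229.4),z/1e3)),inS(onz("top",(321.2,235.2),z/1e3))) for z in(137,144,151)])
print("handle",inS(onz("side",(250.2,243.3),.255)),inS(onz("top",(246.8,217.9),.255)))
# side mask check of platform corners
for x,y in((-130,150),(130,150),(130,-150),(-130,-150)):print(x,y,proj("side",np.r_[Rm@[x/1e3,y/1e3]+[.578,.1196],.09]).round(1))
E
```

```text
button [ 0.5776 -0.0232  0.1392] [  41.6 -136.6  139.2] [0. 0.]
handle [0.6047 0.191  0.2527] [  4.5  76.1 252.7] [0.0004 0.0004]
button side at z [(137, array([  43.5, -138.7,  137. ]), array([  41.9, -136.6,  137. ])), (144, array([  37.7, -132.3,  144. ]), array([  40.7, -136.8,  144. ])), (151, array([  32., -126.,  151.]), array([  39.5, -137. ,  151. ]))]
handle [  2.8  78.  255. ] [  3.9  75.5 255. ]
-130 150 [[275.5 345.1]]
130 150 [[198.1 287.1]]
130 -150 [[283.5 227.7]]
-130 -150 [[358.9 270.3]]
```

Emit:
carry_out(
  hand=0,
  increments=[
    [[534,-331,0],-143],
    [[534,-331,0],-143],
    [[534,-331,0],-143],
    [[534,-331,0],-143],
    [[534,-331,0],-143],
  ],
)

```text
time: 0.6
eef_pos: [0.3437, -0.3184, 0.4045]
orientation: [-0.0, 0.851, 0.525, 0.0]
contact_force: [1.4, -1.2, 0.2]
finger_gap: 0.139
```

```bash
cat > go.py <<'E'
import sys
from h import *
def go(x,y,z,yaw):
    s=get_state();q=s["orientation"];M=R.from_quat([q[1],q[2],q[3],q[0]]).as_matrix()
    d=M.T@(np.array([x,y,z])-s["eef_pos"])*1e3
    cy=np.degrees(np.arctan2(M[1,0],M[0,0]))
    print("t",round(s["time"],2),"pos",s["eef_pos"].round(4),"yaw",cy.round(2),"tilt",np.degrees(np.arccos(-M[2,2])).round(2),"gap",round(s["finger_gap"],3),"F",s["contact_force"].round(2),"j",s["joints"].round(2))
    print("shift",d.round(1),"turn",round(-((yaw-cy+180)%360-180),2))
go(*map(float,sys.argv[1:5]))
E
python3 go.py .577 -.0235 .36 162.9
```

```text
t 0.6 pos [ 0.3437 -0.3184  0.4045] yaw 63.34 tilt 0.01 gap 0.139 F [ 1.44 -1.22  0.19] j [-0.93  0.12 -0.16  1.29  0.    1.11]
shift [368.2  76.2  44.6] turn -99.56
```

Emit:
carry_out(
  increments=[
    [[368,76,0],-100],
    [[368,76,0],-100],
    [[368,76,0],-100],
    [[368,76,0],-100],
    [[368,76,0],-100],
  ],
)

```text
time: 1.1
eef_pos: [0.5, -0.1229, 0.4046]
orientation: [-0.0, 0.599, 0.8, -0.0]
contact_force: [0.6, -0.2, -0.3]
finger_gap: 0.001
```

```bash
python3 go.py .577 -.0235 .36 162.9
```

```text
t 1.1 pos [ 0.5    -0.1229  0.4046] yaw 106.34 tilt 0.01 gap 0.001 F [ 0.59 -0.22 -0.28] j [-0.4   0.2  -0.06  1.31 -0.    0.88]
shift [ 73.7 101.9  44.6] turn -56.56
```

Emit:
carry_out(
  increments=[
    [[74,102,0],-57],
    [[74,102,0],-57],
    [[74,102,30],-57],
    [[74,102,30],-57],
    [[74,102,30],-57],
  ],
)

```text
time: 1.6
eef_pos: [0.5772, -0.0245, 0.373]
orientation: [-0.002, 0.264, 0.965, -0.0]
contact_force: [-0.6, 0.4, 0.5]
finger_gap: -0.004
```

```bash
python3 go.py .577 -.0235 .345 162.9
```

```text
t 1.6 pos [ 0.5772 -0.0245  0.373 ] yaw 149.43 tilt 0.18 gap -0.004 F [-0.57  0.38  0.46] j [-0.19  0.32  0.02  1.28 -0.    0.35]
shift [ 0.5  0.8 28. ] turn -13.47
```

Emit:
carry_out(
  increments=[
    [[0,0,20],-13.5],
    [[0,0,24],-13.5],
    [[0,0,24],-13.5],
  ],
)

```text
time: 1.9
eef_pos: [0.5766, -0.0256, 0.3495]
orientation: [-0.001, 0.152, 0.988, 0.0]
contact_force: [-0.2, -0.1, 1.2]
finger_gap: 0.002
```

```bash
python3 go.py .577 -.0235 .345 162.9; python3 -c "
from h import *
cv2.imwrite('pics/side1.png',snapshot('side'));cv2.imwrite('pics/top1.png',snapshot('top'))
crop('pics/side1.png',260,170,100,75,8,'pics/s4.png')
t=cv2.imread('pics/top1.png');cv2.imwrite('pics/tb.png',np.clip(t*1.8,0,255).astype('uint8'));crop('pics/tb.png',260,190,100,75,8,'pics/t4.png')"
```

```text
t 1.9 pos [ 0.5766 -0.0256  0.3495] yaw 162.53 tilt 0.14 gap 0.002 F [-0.24 -0.13  1.22] j [-0.19  0.33 -0.02  1.22 -0.    0.12]
shift [0.3 2.1 4.5] turn -0.37
```

View pics/s4.png

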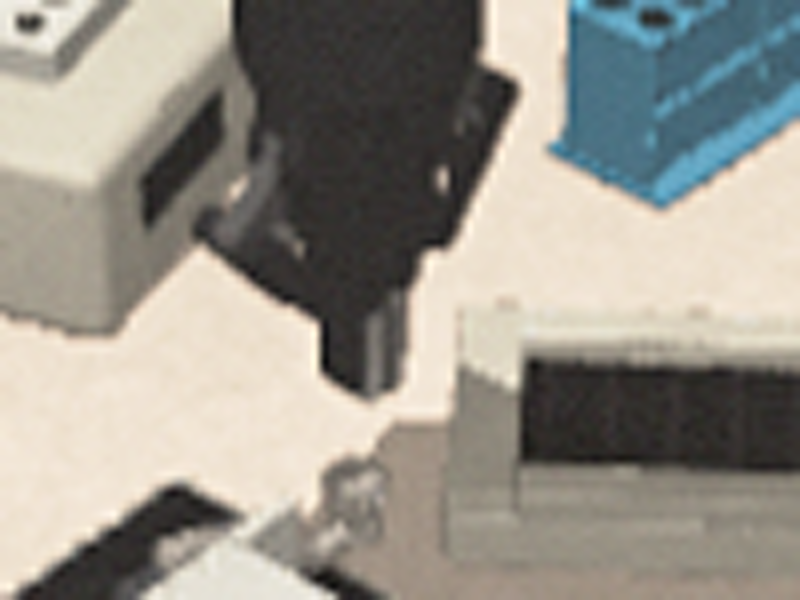

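View pics/t4.png

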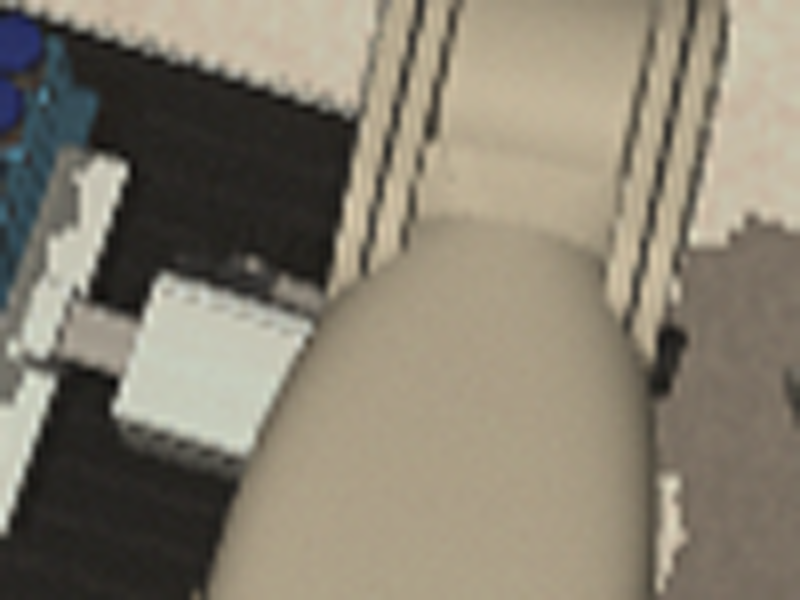

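Emit:
carry_out(
  increments=[
    [[0,2,10],0],
    [[0,2,20],0],
    [[0,2,22],0],
    [[0,2,22],0],
    [[0,2,22],0],
  ],
)

```text
time: 2.5
eef_pos: [0.5774, -0.0238, 0.3287]
orientation: [0.0, 0.153, 0.988, -0.0]
contact_force: [-0.4, -0.7, 0.5]
finger_gap: -0.001
```

```bash
python3 go.py .577 -.0235 .32 162.9
```

```text
t 2.5 pos [ 0.5774 -0.0238  0.3287] yaw 162.44 tilt 0.0 gap -0.001 F [-0.36 -0.66  0.49] j [-0.19  0.34 -0.06  1.17 -0.    0.12]
shift [0.5 0.1 8.7] turn -0.46
```

Emit:
carry_out(
  increments=[
    [[0,0,1],0],
    [[0,0,2],0],
    [[0,0,3],0],
    [[0,0,3],0],
  ],
)

```text
time: 2.9
eef_pos: [0.5774, -0.0238, 0.3256]
orientation: [-0.0, 0.153, 0.988, 0.0]
contact_force: [0.9, -0.5, 0.4]
finger_gap: -0.002
```

Emit:
carry_out(
  increments=[
    [[0,0,1],0],
    [[0,0,2],0],
    [[0,0,3],0],
    [[0,0,3],0],
  ],
)

```text
time: 3.3
eef_pos: [0.5774, -0.0238, 0.3225]
orientation: [-0.0, 0.152, 0.988, -0.0]
contact_force: [-0.7, -0.1, -0.1]
finger_gap: -0.002
```

Emit:
carry_out(
  increments=[
    [[0,0,1],0],
    [[0,0,2],0],
    [[0,0,2],0],
  ],
)

```text
time: 3.6
eef_pos: [0.5774, -0.0237, 0.3205]
orientation: [-0.0, 0.152, 0.988, 0.0]
contact_force: [-0.1, -0.8, 0.3]
finger_gap: -0.003
```

Emit:
carry_out(
  increments=[
    [[0,0,1],0],
    [[0,0,2],0],
    [[0,0,2],0],
  ],
)

```text
time: 3.9
eef_pos: [0.5774, -0.0238, 0.3185]
orientation: [-0.0, 0.153, 0.988, 0.0]
contact_force: [-0.1, 0.6, 0.2]
finger_gap: -0.003
```

Tip at about 145.5 mm, no contact yet; finer steps.

Emit:
carry_out(
  increments=[
    [[0,0,1],0],
    [[0,0,1.5],0],
    [[0,0,1.5],0],
  ],
)

```text
time: 4.2
eef_pos: [0.5774, -0.0238, 0.3171]
orientation: [-0.0, 0.153, 0.988, -0.0]
contact_force: [-0.8, 0.1, 0.9]
finger_gap: -0.001
```

Emit:
carry_out(
  increments=[
    [[0,0,1],0],
    [[0,0,1.5],0],
    [[0,0,1.5],0],
  ],
)

```text
time: 4.5
eef_pos: [0.5774, -0.0238, 0.3159]
orientation: [0.0, 0.153, 0.988, -0.0]
contact_force: [-0.4, 0.6, 3.4]
finger_gap: 0.001
```

Emit:
carry_out(
  increments=[
    [[0,0,0.5],0],
    [[0,0,0.5],0],
  ],
)

```text
time: 4.7
eef_pos: [0.5774, -0.0237, 0.3155]
orientation: [0.0, 0.152, 0.988, 0.0]
contact_force: [-1.1, 1.0, 4.2]
finger_gap: -0.001
```

Emit:
carry_out(
  increments=[
    [[0,0,0.5],0],
    [[0,0,1],0],
    [[0,0,1],0],
  ],
)

```text
time: 5.0
eef_pos: [0.5774, -0.0237, 0.3144]
orientation: [0.0, 0.152, 0.988, 0.0]
contact_force: [-0.7, 0.2, 5.6]
finger_gap: -0.005
```

Emit:
carry_out(
  increments=[
    [[0,0,0.5],0],
    [[0,0,1],0],
    [[0,0,1],0],
  ],
)

```text
time: 5.3
eef_pos: [0.5774, -0.0237, 0.3134]
orientation: [0.0, 0.152, 0.988, 0.0]
contact_force: [-0.6, 0.2, 4.8]
finger_gap: -0.002
```

Emit:
carry_out(
  increments=[
    [[0,0,0.5],0],
    [[0,0,1],0],
    [[0,0,1],0],
  ],
)

```text
time: 5.6
eef_pos: [0.5775, -0.0237, 0.3125]
orientation: [0.0, 0.152, 0.988, 0.0]
contact_force: [-0.8, 0.8, 6.0]
finger_gap: -0.001
```

Emit:
carry_out(
  increments=[
    [[0,0,0.4],0],
    [[0,0,0.4],0],
    [[0,0,0.4],0],
  ],
)

```text
time: 5.9
eef_pos: [0.5774, -0.0237, 0.3122]
orientation: [0.0, 0.152, 0.988, 0.0]
contact_force: [-1.3, 2.1, 6.0]
finger_gap: 0.002
```

```bash
python3 -c "
from h import *
cv2.imwrite('pics/side2.png',snapshot('side'));cv2.imwrite('pics/top2.png',snapshot('top'))
crop('pics/side2.png',220,210,100,75,8,'pics/s5.png')
t=cv2.imread('pics/top2.png');cv2.imwrite('pics/tb.png',np.clip(t*1.8,0,255).astype('uint8'));crop('pics/tb.png',230,185,100,75,8,'pics/t5.png')"
```

```text
(no output)
```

View pics/t5.png

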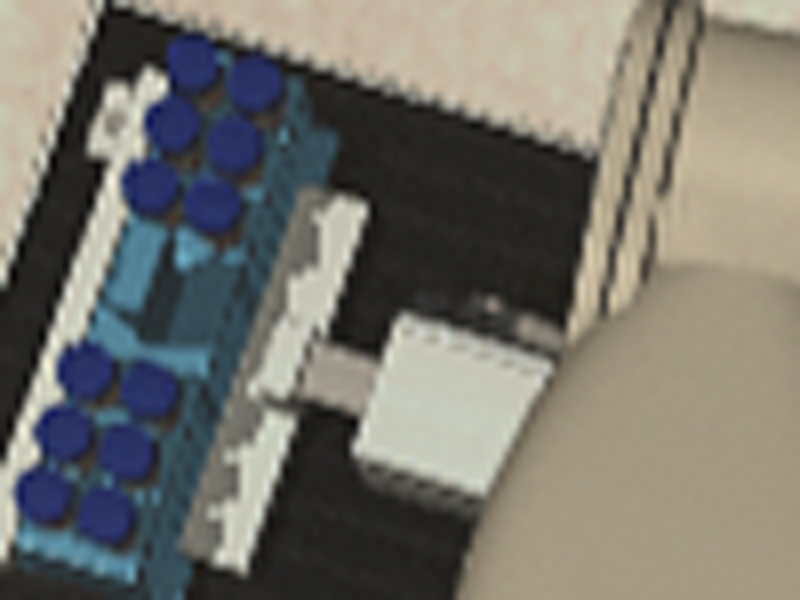

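View pics/s5.png

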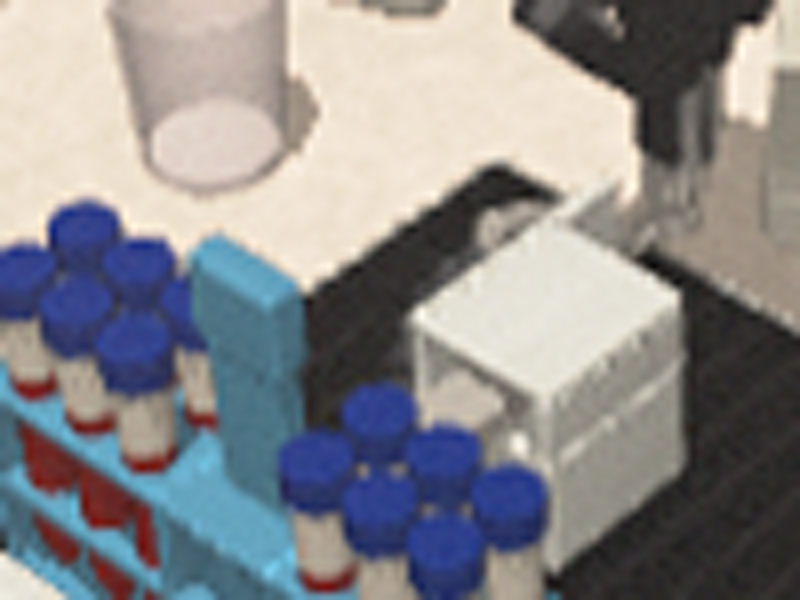

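The jaw still sits against the rack (top crop: jaw bar at about (275,380), unchanged). Press a little deeper.

Emit:
carry_out(
  increments=[
    [[0,0,0.4],0],
    [[0,0,0.4],0],
    [[0,0,0.4],0],
    [[0,0,0.4],0],
  ],
)

```text
time: 6.4
eef_pos: [0.5774, -0.0236, 0.3117]
orientation: [0.0, 0.152, 0.988, 0.0]
contact_force: [-0.3, 0.4, 4.9]
finger_gap: 0.001
```

```bash
cat > jaw.py <<'E'
from h import *
import sys
a=cv2.imread('pics/top2.png').astype(int);t=snapshot('top');cv2.imwrite(f'pics/{sys.argv[1]}.png',t)
d=np.abs(t.astype(int)-a).max(2)[200:260,250:290];print("changed px near jaw",(d>25).sum(),get_state()["contact_force"].round(1),get_state()["eef_pos"].round(4))
E
python3 jaw.py top3
```

```text
changed px near jaw 0 [-2.2  1.8  4.5] [ 0.5775 -0.0236  0.3117]
```

Emit:
carry_out(
  increments=[
    [[0,0,0.3],0],
    [[0,0,0.3],0],
    [[0,0,0.3],0],
  ],
)

```text
time: 6.75
eef_pos: [0.5774, -0.0237, 0.3111]
orientation: [0.0, 0.152, 0.988, 0.0]
contact_force: [0.4, 0.3, 1.6]
finger_gap: 0.002
```

```bash
python3 jaw.py top4
```

```text
changed px near jaw 39 [0.4 0.9 2.4] [ 0.5774 -0.0237  0.311 ]
```

The jaw is moving. Hold.

Emit:
carry_out(
  increments=[
    [[0,0,0],0],
    [[0,0,0],0],
    [[0,0,0],0],
    [[0,0,0],0],
    [[0,0,0],0],
  ],
)

```text
time: 7.3
eef_pos: [0.5774, -0.0237, 0.311]
orientation: [0.0, 0.152, 0.988, 0.0]
contact_force: [0.0, 0.9, 1.5]
finger_gap: 0.004
```

```bash
python3 jaw.py top5
```

```text
changed px near jaw 183 [0.2 1.8 1.8] [ 0.5774 -0.0237  0.311 ]
```

Emit:
carry_out(
  increments=[
    [[0,0,0],0],
    [[0,0,0],0],
    [[0,0,0],0],
    [[0,0,0],0],
    [[0,0,0],0],
  ],
)

```text
time: 7.85
eef_pos: [0.5774, -0.0238, 0.3111]
orientation: [0.0, 0.152, 0.988, -0.0]
contact_force: [0.1, 1.2, 1.9]
finger_gap: 0.0
```

```bash
python3 jaw.py top6
```

```text
changed px near jaw 325 [1.3 0.6 2.5] [ 0.5774 -0.0238  0.311 ]
```

Emit:
carry_out(
  increments=[
    [[0,0,0],0],
    [[0,0,0],0],
    [[0,0,0],0],
    [[0,0,0],0],
    [[0,0,0],0],
  ],
)

```text
time: 8.4
eef_pos: [0.5774, -0.0238, 0.3113]
orientation: [0.0, 0.152, 0.988, -0.0]
contact_force: [-0.2, 0.9, 5.0]
finger_gap: -0.001
```

```bash
python3 jaw.py top7; python3 -c "
from h import *
t=cv2.imread('pics/top7.png');cv2.imwrite('pics/tb.png',np.clip(t*1.8,0,255).astype('uint8'));crop('pics/tb.png',230,185,100,75,8,'pics/t7.png')
a,b,c=[cv2.imread(f'pics/top{i}.png').astype(int) for i in(5,6,7)]
for p,q in((a,b),(b,c)): print((np.abs(p-q).max(2)[200:260,250:290]>25).sum())"
```

```text
changed px near jaw 449 [0.6 1.1 4.6] [ 0.5774 -0.0238  0.3113]
153
147
```

View pics/t7.png

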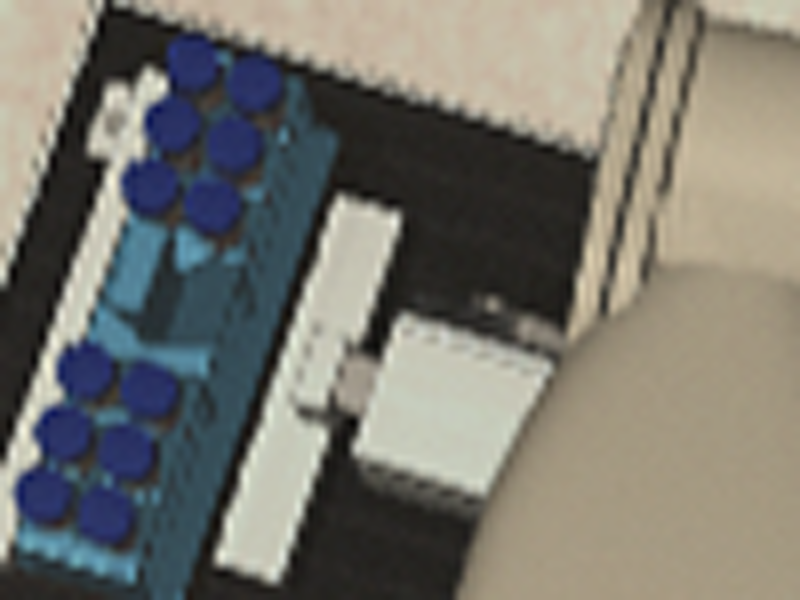

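Emit:
carry_out(
  increments=[
    [[0,0,0],0],
    [[0,0,0],0],
    [[0,0,0],0],
    [[0,0,0],0],
    [[0,0,0],0],
  ],
)

```text
time: 8.95
eef_pos: [0.5774, -0.0238, 0.3112]
orientation: [0.0, 0.152, 0.988, -0.0]
contact_force: [-0.3, 0.6, 5.6]
finger_gap: 0.004
```

```bash
python3 jaw.py top8
```

```text
changed px near jaw 537 [-0.2  1.5  5.1] [ 0.5774 -0.0238  0.3113]
```

Emit:
carry_out(
  increments=[
    [[0,0,0],0],
    [[0,0,0],0],
    [[0,0,0],0],
    [[0,0,0],0],
    [[0,0,0],0],
  ],
)

```text
time: 9.5
eef_pos: [0.5774, -0.0238, 0.3113]
orientation: [0.0, 0.152, 0.988, 0.0]
contact_force: [0.9, 0.4, 4.8]
finger_gap: 0.004
```

```bash
python3 jaw.py top9;python3 -c "
from h import *
t=cv2.imread('pics/top9.png');cv2.imwrite('pics/tb.png',np.clip(t*1.8,0,255).astype('uint8'));crop('pics/tb.png',230,185,100,75,8,'pics/t9.png')
a,b,c=[cv2.imread(f'pics/top{i}.png').astype(int) for i in(7,8,9)]
for p,q in((a,b),(b,c)): print((np.abs(p-q).max(2)[200:260,250:290]>25).sum())"
```

```text
changed px near jaw 539 [-0.1  0.3  5.9] [ 0.5774 -0.0238  0.3113]
124
0
```

View pics/t9.png

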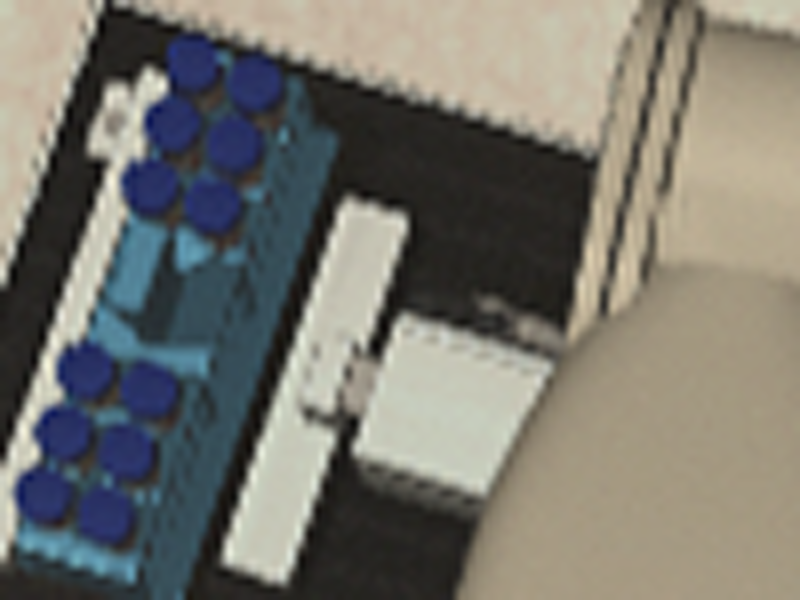

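```bash
cat > jm.py <<'E'
from h import *
import sys
a=np.radians(-17.1);Rm=np.array([[np.cos(a),-np.sin(a)],[np.sin(a),np.cos(a)]])
def prof(f,xs):
    g=cv2.imread(f).max(2).astype('float32');ys=np.arange(-10,70,.25);out=[]
    for x in xs:
        P=np.array([np.r_[Rm@[x/1e3,y/1e3]+[.5792,.1234],.115] for y in ys]);p=proj("top",P).astype('float32')
        v=cv2.remap(g,p[:,0].reshape(1,-1),p[:,1].reshape(1,-1),cv2.INTER_LINEAR)[0]
        i=np.where((v[:-1]<75)&(v[1:]>=75))[0]; out.append(ys[i[0]]+.25*(75-v[i[0]])/(v[i[0]+1]-v[i[0]]) if len(i) else np.nan)
    return np.array(out)
xs=[-60,-55,-50,-45,-40,-35,-30,40,45,50]
r=prof("pics/top2.png",xs)
for f in sys.argv[1:]: 
    d=r-prof(f"pics/{f}.png",xs);print(f,d.round(1),np.nanmedian(d).round(2))
E
python3 jm.py top3 top4 top5 top6 top7 top8 top9
```

```text
top3 [ 0.1  0.1 -0.   0.5  0.1  0.1 -0.   0.1  0.   0.3] 0.07
top4 [0.8 1.7 0.9 1.7 1.  1.1 1.1 1.8 0.6 1.7] 1.09
top5 [5.9 5.4 5.9 5.4 6.  4.9 5.9 5.8 5.8 5.7] 5.8
top6 [ 9.9 10.4  9.7 10.4  9.8 10.   9.8 10.1  9.8 10.1] 9.91
top7 [13.4 14.4 13.5 14.3 13.6 13.8 13.7 14.5 13.3 14.4] 13.74
top8 [16.4 17.3 16.4 17.3 16.5 16.8 16.5 17.4 16.4 17.2] 16.65
top9 [16.4 17.3 16.4 17.3 16.5 16.8 16.5 17.4 16.4 17.2] 16.65
```

Emit:
carry_out(
  increments=[
    [[0,0,-20],0],
    [[0,0,-60],0],
    [[0,0,-100],0],
    [[0,0,-150],0],
    [[0,0,-150],0],
  ],
)

```text
time: 10.05
eef_pos: [0.5773, -0.0239, 0.4672]
orientation: [0.004, 0.153, 0.988, -0.0]
contact_force: [-0.6, -0.2, 0.2]
finger_gap: -0.004
```

```bash
python3 go.py .604 .191 .46 162.9
```

```text
t 10.05 pos [ 0.5773 -0.0239  0.4672] yaw 162.45 tilt 0.5 gap -0.004 F [-0.65 -0.21  0.15] j [-0.19  0.3   0.23  1.5  -0.    0.12]
shift [ 39.4 212.9   7. ] turn -0.45
```

Emit:
carry_out(
  hand=1,
  increments=[
    [[39,213,0],-0.4],
    [[39,213,0],-0.4],
    [[39,213,0],-0.4],
    [[39,213,0],-0.4],
    [[39,213,0],-0.4],
  ],
)

```text
time: 10.55
eef_pos: [0.6043, 0.195, 0.4597]
orientation: [-0.001, 0.147, 0.989, -0.0]
contact_force: [0.8, -0.4, -0.6]
finger_gap: 0.848
```

Emit:
carry_out(
  increments=[
    [[0,0,0],0],
    [[0,0,0],0],
    [[0,0,0],0],
  ],
)

```text
time: 10.85
eef_pos: [0.6045, 0.1898, 0.4609]
orientation: [-0.0, 0.15, 0.989, -0.0]
contact_force: [-0.1, -0.3, 0.2]
finger_gap: 1.0
```

```bash
python3 go.py .604 .191 .397 162.9; python3 -c "
from h import *
cv2.imwrite('pics/side3.png',snapshot('side'));cv2.imwrite('pics/top10.png',snapshot('top'))
crop('pics/side3.png',200,180,120,90,6.6,'pics/s6.png')
"; python3 jm.py top10
```

```text
t 10.85 pos [0.6045 0.1898 0.4609] yaw 162.78 tilt 0.04 gap 1.0 F [-0.07 -0.32  0.16] j [ 0.17  0.4   0.38  1.54 -0.    0.47]
shift [ 0.8  1.1 63.9] turn -0.12
top10 [ 4.5  1.9 -1.4 17.4 16.5 16.8 16.4  nan  nan  nan] 16.44
```

View pics/s6.png

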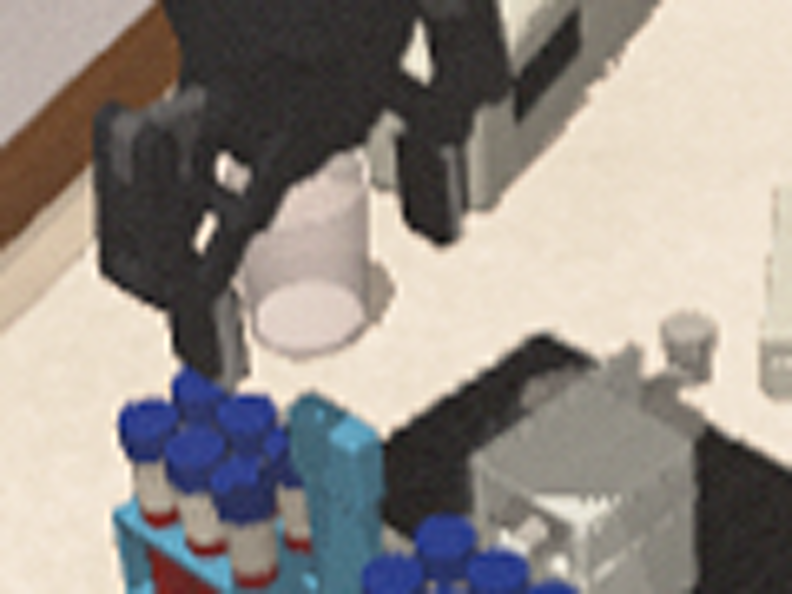

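```bash
python3 - <<'E'
from h import *
for P in((.6045,.1898,.301),(.6045,.1898,.255)):print(((proj("side",P)-[200,180])*6.6).round(0))
a=np.radians(-17.1);u=np.array([-np.sin(a),np.cos(a),0])
x=np.array([np.cos(a),np.sin(a),0])
for s in(-.0425,.0425,-.057,.057):
  for w in(-.011,.011):print(s,w,((proj("side",np.array([.6045,.1898,.301])+s*u+w*x)-[200,180])*6.6).round(0).tolist())
E
```

```text
[[322. 300.]]
[[334. 411.]]
-0.0425 -0.011 [[442.0, 251.0]]
-0.0425 0.011 [[394.0, 224.0]]
0.0425 -0.011 [[245.0, 381.0]]
0.0425 0.011 [[196.0, 351.0]]
-0.057 -0.011 [[474.0, 230.0]]
-0.057 0.011 [[426.0, 203.0]]
0.057 -0.011 [[209.0, 405.0]]
0.057 0.011 [[161.0, 374.0]]
```

Handle top is at crop (338,415), predicted (334,411), centred between the fingers. It is the blue rack with caps on the shaker; the pink one at side (390,370) and the empty blue spare at (355,170) are excluded. Descend and grip.

Emit:
carry_out(
  increments=[
    [[0,1,30],-0.1],
    [[0,1,50],-0.1],
    [[0,1,64],-0.1],
    [[0,1,64],-0.1],
    [[0,1,64],-0.1],
  ],
)

```text
time: 11.45
eef_pos: [0.6048, 0.1912, 0.3977]
orientation: [0.0, 0.149, 0.989, 0.0]
contact_force: [-0.7, -0.9, 0.2]
finger_gap: 1.0
```

Emit:
carry_out(
  hand=0,
  increments=[
    [[0,0,0],0],
    [[0,0,0],0],
    [[0,0,0],0],
    [[0,0,0],0],
    [[0,0,0],0],
  ],
)

```text
time: 11.95
eef_pos: [0.6048, 0.1921, 0.3973]
orientation: [0.0, 0.148, 0.989, 0.0]
contact_force: [-0.2, 7.8, 8.3]
finger_gap: 0.154
```

Emit:
carry_out(
  increments=[
    [[0,0,0],0],
    [[0,0,0],0],
    [[0,0,0],0],
  ],
)

```text
time: 12.25
eef_pos: [0.6047, 0.1922, 0.3973]
orientation: [0.0, 0.148, 0.989, 0.0]
contact_force: [1.0, 2.2, 3.9]
finger_gap: 0.153
```

```bash
python3 go.py .604 .191 .397 162.9; python3 -c "
from h import *
cv2.imwrite('pics/side4.png',snapshot('side'))
crop('pics/side4.png',200,180,120,90,6.6,'pics/s7.png')
"
```

```text
t 12.25 pos [0.6047 0.1922 0.3973] yaw 162.97 tilt 0.04 gap 0.153 F [0.97 2.21 3.89] j [0.18 0.41 0.22 1.39 0.   0.47]
shift [ 0.4 -1.3  0.3] turn 0.07
```

View pics/s7.png

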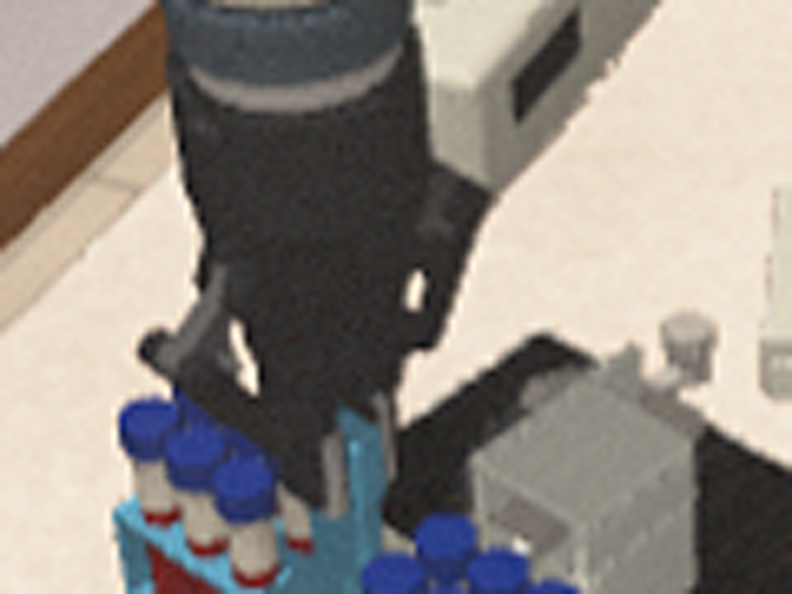

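Emit:
carry_out(
  increments=[
    [[0,0,-8],0],
    [[0,0,-24],0],
    [[0,0,-45],0],
    [[0,0,-70],0],
    [[0,0,-95],0],
  ],
)

```text
time: 12.8
eef_pos: [0.6046, 0.1919, 0.4924]
orientation: [-0.001, 0.148, 0.989, -0.001]
contact_force: [0.9, -0.1, -4.8]
finger_gap: 0.155
```

Emit:
carry_out(
  increments=[
    [[0,0,-20],0],
    [[0,0,-33],0],
    [[0,0,-33],0],
    [[0,0,-33],0],
  ],
)

```text
time: 13.2
eef_pos: [0.6049, 0.192, 0.5242]
orientation: [-0.001, 0.148, 0.989, -0.0]
contact_force: [-0.2, 0.5, -5.8]
finger_gap: 0.157
```

```bash
python3 go.py .49 -.246 .52 199.6; python3 -c "
from h import *
cv2.imwrite('pics/side5.png',snapshot('side'));cv2.imwrite('pics/top11.png',snapshot('top'))
crop('pics/side5.png',160,120,200,150,4,'pics/s8.png')
"
```

```text
t 13.2 pos [0.6049 0.192  0.5242] yaw 162.95 tilt 0.08 gap 0.157 F [-0.23  0.5  -5.82] j [ 0.18  0.42  0.57  1.72 -0.    0.47]
shift [ -18.6 -452.4    4.5] turn -36.65
```

View pics/s8.png

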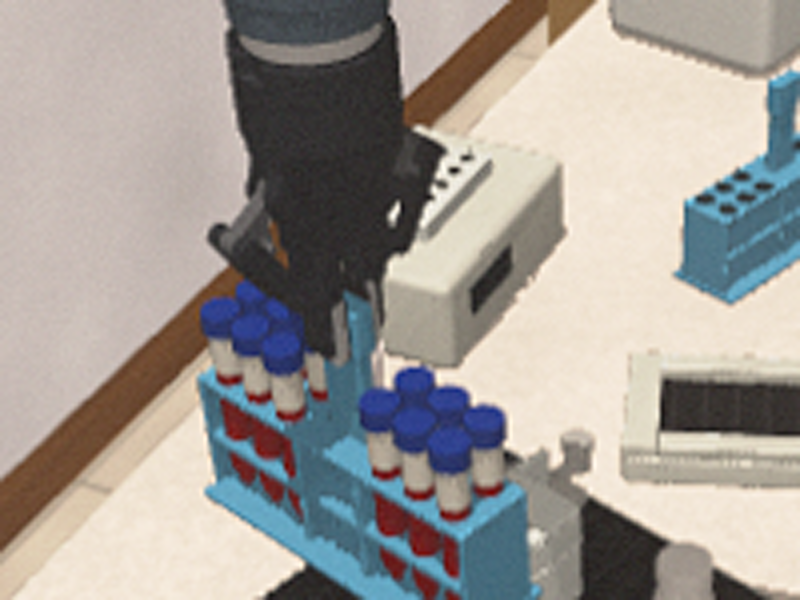

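Emit:
carry_out(
  increments=[
    [[-1,-20,0],-2],
    [[-2,-50,0],-4],
    [[-4,-85,0],-7],
    [[-5,-125,0],-10],
    [[-7,-165,0],-14],
  ],
)

```text
time: 13.8
eef_pos: [0.5623, 0.0312, 0.5241]
orientation: [-0.001, 0.025, 1.0, 0.0]
contact_force: [0.8, -0.8, -3.9]
finger_gap: 0.156
```

```bash
python3 go.py .49 -.246 .524 199.6; python3 - <<'E'
from h import *
a=np.radians(-17.1);Rm=np.array([[np.cos(a),-np.sin(a)],[np.sin(a),np.cos(a)]])
for n,box,tr in(("top",(225,180,275,265),1.6),("side",(210,225,300,310),1.6)):
    im=cv2.imread(f"pics/{n}0.png").astype(float);b,g,r=[im[...,i] for i in range(3)]
    m=((b>tr*g)&(b>1.8*r)&(b>35)).astype('uint8');M=np.zeros_like(m);x0,y0,x1,y1=box;M[y0:y1,x0:x1]=m[y0:y1,x0:x1]
    ys,xs=np.nonzero(M);z=.210
    W=np.array([onz(n,(x,y),z)[:2] for x,y in zip(xs,ys)]);S=(W-[.578,.1196])@Rm*1e3
    print(n,len(xs),"ext",S.min(0).round(1),S.max(0).round(1),"mid",((S.min(0)+S.max(0))/2).round(1),"mean",S.mean(0).round(1))
E
```

```text
t 13.8 pos [0.5623 0.0312 0.5241] yaw 177.13 tilt 0.1 gap 0.156 F [ 0.85 -0.8  -3.88] j [-0.09  0.28  0.35  1.64 -0.   -0.04]
shift [ 5.840e+01 -2.804e+02  2.000e-01] turn -22.47
top 437 ext [-88.1  54.9] [99.1 98.3] mid [ 5.5 76.6] mean [ 4.  76.3]
side 836 ext [-92.3  51.9] [101.6 102.7] mid [ 4.6 77.3] mean [-3.1 78.6]
```

```bash
python3 - <<'E'
from h import *
c=np.array([.490,-.2462]);a=np.radians(19.6);Rm=np.array([[np.cos(a),-np.sin(a)],[np.sin(a),np.cos(a)]])
for n,x0,y0,w,h,s,g in(("side",305,195,110,60,7,1),("top",350,215,80,110,5.4,1.8)):
    im=cv2.imread(f"pics/{n}0.png");im=np.clip(im[y0:y0+h,x0:x0+w]*g,0,255).astype('uint8');im=cv2.resize(im,None,fx=s,fy=s,interpolation=cv2.INTER_CUBIC)
    for L,W,z,col in((.212,.078,.026,(0,0,255)),(.212,.078,.038,(0,255,0)),(.264,.116,.038,(255,0,0)),(.264,.116,0,(255,0,255))):
        P=[np.r_[c+Rm@[i*L/2,j*W/2],z] for i,j in((1,1),(1,-1),(-1,-1),(-1,1))]
        p=((proj(n,P)-[x0,y0]+.5)*s).round().astype(np.int32);cv2.polylines(im,[p],True,col,1)
    cv2.imwrite(f"pics/bay_{n}.png",im)
E
```

```text
(no output)
```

View pics/bay_side.png

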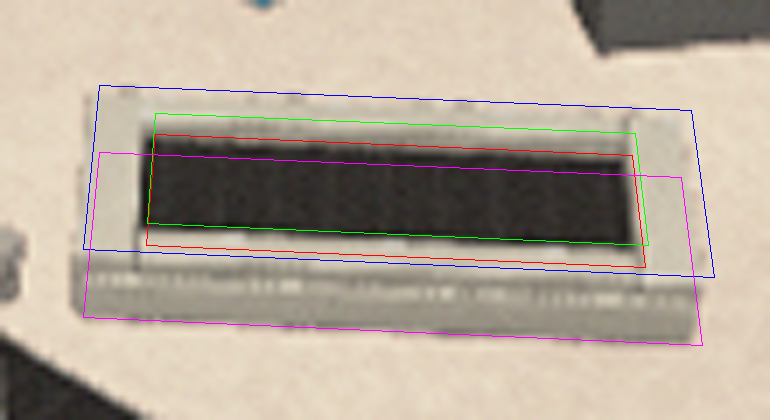

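View pics/bay_top.png

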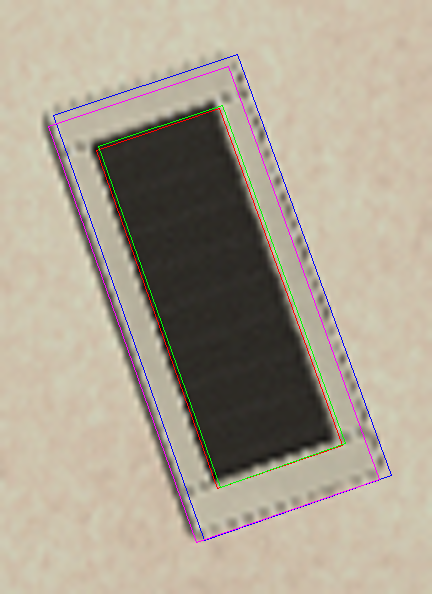

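```bash
python3 - <<'E'
from h import *
c=np.array([.490,-.2462,.038])
for n,s in(("side",7),("top",5.4)):
    for d in((.002,0,0),(0,.003,0),(.003,.0035,0)): print(n,d,((proj(n,c+d)-proj(n,c))*s).round(1))
c=np.array([.493,-.2425]);a=np.radians(19.8);Rm=np.array([[np.cos(a),-np.sin(a)],[np.sin(a),np.cos(a)]])
for n,x0,y0,w,h,s,g in(("side",305,195,110,60,7,1),("top",350,215,80,110,5.4,1.8)):
    im=cv2.imread(f"pics/{n}0.png");im=np.clip(im[y0:y0+h,x0:x0+w]*g,0,255).astype('uint8');im=cv2.resize(im,None,fx=s,fy=s,interpolation=cv2.INTER_CUBIC)
    for L,W,z,col in((.212,.078,.038,(0,255,0)),(.264,.116,0.038,(255,0,0)),(.264,.116,0.0,(255,0,255))):
        P=[np.r_[c+Rm@[i*L/2,j*W/2],z] for i,j in((1,1),(1,-1),(-1,-1),(-1,1))]
        p=((proj(n,P)-[x0,y0]+.5)*s).round().astype(np.int32);cv2.polylines(im,[p],True,col,1)
    cv2.imwrite(f"pics/bay2_{n}.png",im)
a=cv2.imread("pics/bay2_side.png");b=cv2.imread("pics/bay2_top.png");H=b.shape[0]
b=b[:, :];cv2.imwrite("pics/bay2.png",cv2.resize(np.hstack([cv2.copyMakeBorder(a,0,H-a.shape[0],0,0,cv2.BORDER_CONSTANT),b]),(800,396)))
E
```

```text
side (0.002, 0, 0) [[-4.4 -1.1]]
side (0, 0.003, 0) [[-2.3  3.9]]
side (0.003, 0.0035, 0) [[-9.2  2.9]]
top (0.002, 0, 0) [[-0.  -3.4]]
top (0, 0.003, 0) [[-5.1 -0.1]]
top (0.003, 0.0035, 0) [[-6.  -5.2]]
```

View pics/bay2_side.png

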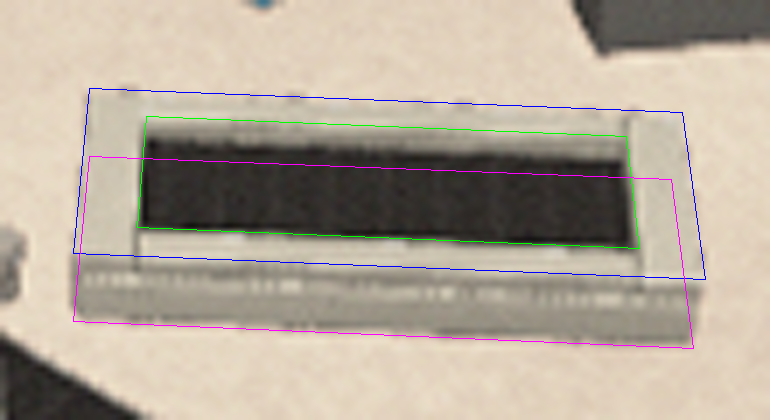

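View pics/bay2_top.png

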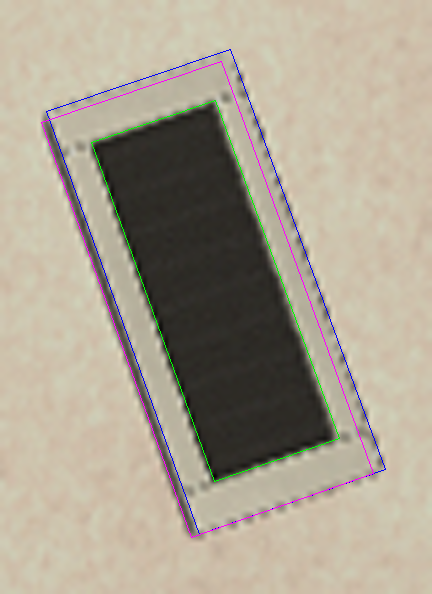

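```bash
python3 go.py .493 -.2425 .524 199.8
```

```text
t 13.8 pos [0.5623 0.0312 0.5241] yaw 177.13 tilt 0.1 gap 0.156 F [ 0.85 -0.8  -3.88] j [-0.09  0.28  0.35  1.64 -0.   -0.04]
shift [ 5.550e+01 -2.768e+02  2.000e-01] turn -22.67
```

Emit:
carry_out(
  increments=[
    [[8,-40,0],-3],
    [[16,-80,0],-7],
    [[24,-120,0],-10],
    [[32,-160,0],-13],
    [[40,-200,0],-17],
  ],
)

```text
time: 14.3
eef_pos: [0.5116, -0.1668, 0.5243]
orientation: [-0.001, -0.123, 0.992, 0.0]
contact_force: [0.8, 1.0, -4.8]
finger_gap: 0.152
```

```bash
python3 go.py .493 -.2425 .524 199.8
```

```text
t 14.3 pos [ 0.5116 -0.1668  0.5243] yaw -165.91 tilt 0.08 gap 0.152 F [ 0.84  1.02 -4.82] j [-0.47  0.23  0.29  1.63 -0.   -0.72]
shift [ 36.5 -68.9   0.3] turn -5.71
```

Emit:
carry_out(
  increments=[
    [[15,-29,0],-2.5],
    [[27,-51,0],-4.5],
    [[34,-65,0],-5.7],
    [[36.5,-69,0],-5.7],
    [[36.5,-69,0],-5.7],
  ],
)

```text
time: 14.8
eef_pos: [0.4935, -0.2415, 0.5244]
orientation: [-0.0, -0.17, 0.985, 0.001]
contact_force: [-0.3, -0.0, -4.4]
finger_gap: 0.157
```

Emit:
carry_out(
  increments=[
    [[0,0,30],0],
    [[0,0,70],0],
    [[0,0,110],0],
    [[0,0,130],0],
    [[0,0,130],0],
  ],
)

```text
time: 15.3
eef_pos: [0.4934, -0.2396, 0.3922]
orientation: [-0.002, -0.171, 0.985, 0.002]
contact_force: [0.2, 0.5, -3.5]
finger_gap: 0.155
```

```bash
python3 go.py .493 -.2425 .333 199.8;python3 -c "
from h import *
cv2.imwrite('pics/side6.png',snapshot('side'));cv2.imwrite('pics/top12.png',snapshot('top'))
crop('pics/side6.png',290,120,140,130,5,'pics/s9.png')
t=cv2.imread('pics/top12.png');cv2.imwrite('pics/tb.png',np.clip(t*1.8,0,255).astype('uint8'));crop('pics/tb.png',330,205,110,120,5,'pics/t10.png')"
```

```text
t 15.3 pos [ 0.4934 -0.2396  0.3922] yaw -160.29 tilt 0.34 gap 0.155 F [ 0.21  0.46 -3.52] j [-0.61  0.26 -0.01  1.31  0.   -0.95]
shift [ 1.1 -2.8 59.2] turn -0.09
```

View pics/s9.png

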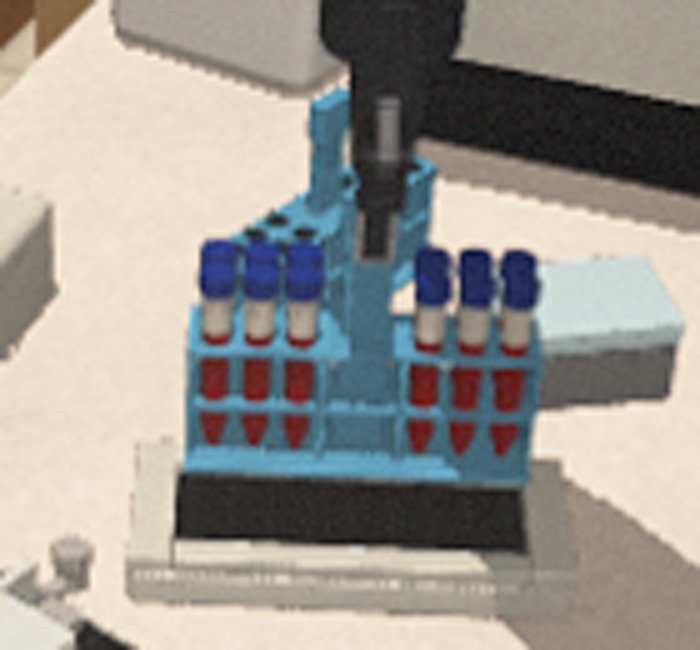

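View pics/t10.png

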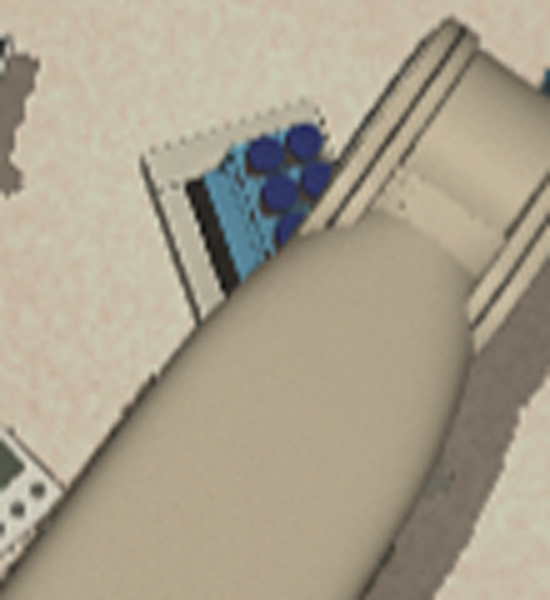

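Emit:
carry_out(
  increments=[
    [[0,0,15],0],
    [[0,0,25],0],
    [[0,0,25],0],
    [[0,0,25],0],
    [[0,0,25],0],
  ],
)

```text
time: 15.9
eef_pos: [0.4939, -0.2412, 0.371]
orientation: [0.0, -0.171, 0.985, -0.0]
contact_force: [0.4, 0.3, -5.4]
finger_gap: 0.153
```

```bash
python3 go.py .493 -.2425 .333 199.8;python3 - <<'E'
from h import *
im=snapshot('side');cv2.imwrite('pics/side7.png',im)
s=get_state();p=s["eef_pos"];q=s["orientation"];M=R.from_quat([q[1],q[2],q[3],q[0]]).as_matrix()
x0,y0,k=290,120,5
o=cv2.resize(im[120:250,290:430],None,fx=k,fy=k,interpolation=cv2.INTER_CUBIC)
f=p-[0,0,.3073]
for c,L,W,ax,col in((f,.2,.066,M,(0,255,0)),(np.array([.493,-.2425,.038]),.212,.078,R.from_euler('z',19.8,degrees=True).as_matrix(),(0,0,255))):
    P=[c+ax@[i*L/2,j*W/2,0] for i,j in((1,1),(1,-1),(-1,-1),(-1,1))]
    cv2.polylines(o,[((proj('side',P)-[x0,y0]+.5)*k).round().astype(np.int32)],True,col,1)
cv2.imwrite('pics/s10.png',o)
E
```

```text
t 15.9 pos [ 0.4939 -0.2412  0.371 ] yaw -160.34 tilt 0.08 gap 0.153 F [ 0.37  0.27 -5.39] j [-0.61  0.27 -0.05  1.25  0.   -0.95]
shift [ 1.3 -0.9 38. ] turn -0.14
```

View pics/s10.png

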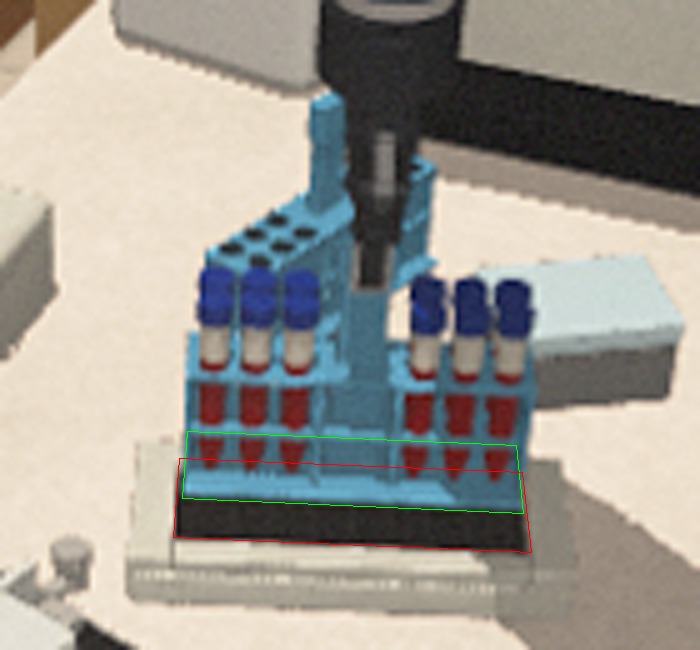

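Emit:
carry_out(
  increments=[
    [[1,-1,0],-0.1],
    [[1,-1,8],-0.1],
    [[1,-1,16],-0.1],
    [[1,-1,24],-0.1],
    [[1,-1,28],-0.1],
  ],
)

```text
time: 16.45
eef_pos: [0.4929, -0.2423, 0.3407]
orientation: [-0.001, -0.172, 0.985, 0.001]
contact_force: [0.1, 0.8, -4.8]
finger_gap: 0.155
```

Emit:
carry_out(
  increments=[
    [[0,0,2],0],
    [[0,0,4],0],
    [[0,0,6],0],
    [[0,0,6],0],
    [[0,0,6],0],
  ],
)

```text
time: 16.95
eef_pos: [0.4931, -0.2424, 0.3362]
orientation: [0.0, -0.172, 0.985, -0.0]
contact_force: [0.4, -0.5, -5.2]
finger_gap: 0.155
```

```bash
python3 go.py .493 -.2425 .333 199.8
```

```text
t 16.95 pos [ 0.4931 -0.2424  0.3362] yaw -160.24 tilt 0.02 gap 0.155 F [ 0.4  -0.5  -5.24] j [-0.61  0.29 -0.12  1.17  0.   -0.95]
shift [ 0.2 -0.   3.2] turn -0.04
```

Emit:
carry_out(
  increments=[
    [[0,0,1],0],
    [[0,0,2],0],
    [[0,0,2],0],
  ],
)

```text
time: 17.25
eef_pos: [0.4931, -0.2424, 0.334]
orientation: [-0.0, -0.172, 0.985, 0.0]
contact_force: [0.9, -1.2, -5.1]
finger_gap: 0.156
```

Emit:
carry_out(
  increments=[
    [[0,0,0.5],0],
    [[0,0,1],0],
    [[0,0,1],0],
  ],
)

```text
time: 17.55
eef_pos: [0.4931, -0.2424, 0.3333]
orientation: [0.0, -0.172, 0.985, -0.0]
contact_force: [-1.4, 1.4, -1.7]
finger_gap: 0.156
```

Emit:
carry_out(
  increments=[
    [[0,0,0.5],0],
    [[0,0,0.5],0],
  ],
)

```text
time: 17.75
eef_pos: [0.493, -0.2423, 0.3333]
orientation: [0.0, -0.172, 0.985, -0.0]
contact_force: [-2.1, 1.1, 4.5]
finger_gap: 0.155
```

```bash
python3 - <<'E'
from h import *
im=snapshot('side');cv2.imwrite('pics/side8.png',im)
crop('pics/side8.png',290,120,140,130,5,'pics/s11.png')
E
```

```text
(no output)
```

View pics/s11.png

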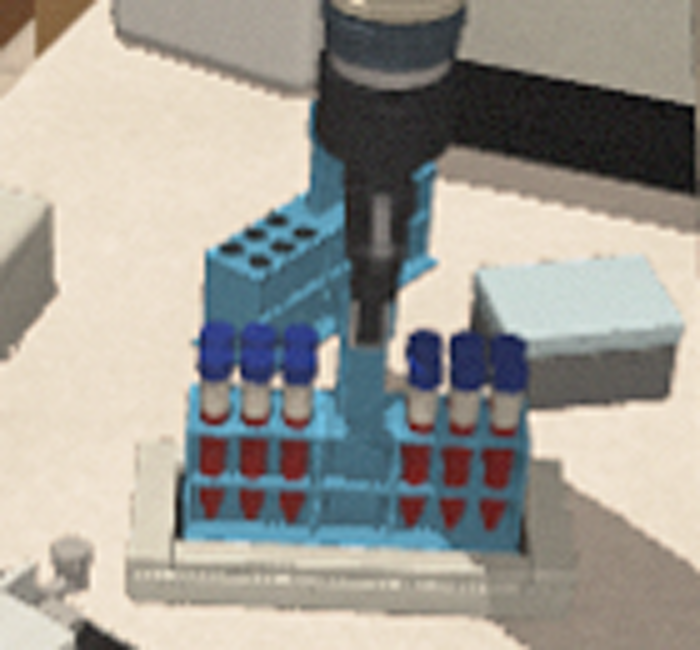

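Rack seated in the pocket (base plate within the pocket walls, crop (185..522,545)). Release and retreat.

Emit:
carry_out(
  hand=0.6,
  increments=[
    [[0,0,0],0],
    [[0,0,0],0],
    [[0,0,0],0],
    [[0,0,0],0],
    [[0,0,0],0],
  ],
)

```text
time: 18.3
eef_pos: [0.4931, -0.2425, 0.3325]
orientation: [0.0, -0.172, 0.985, -0.0]
contact_force: [-0.2, -0.4, -0.2]
finger_gap: 0.602
```

Emit:
carry_out(
  increments=[
    [[0,0,-10],0],
    [[0,0,-30],0],
    [[0,0,-60],0],
    [[0,0,-100],0],
    [[0,0,-130],0],
  ],
)

```text
time: 18.8
eef_pos: [0.4928, -0.2422, 0.4656]
orientation: [0.001, -0.172, 0.985, -0.001]
contact_force: [0.0, -1.2, -0.5]
finger_gap: 0.6
```

```bash
python3 go.py .33 -.42 .46 199.8
```

```text
t 18.8 pos [ 0.4928 -0.2422  0.4656] yaw -160.24 tilt 0.12 gap 0.6 F [ 0.01 -1.24 -0.53] j [-0.61  0.25  0.16  1.48  0.   -0.95]
shift [ 213.4 -112.3    5.6] turn -0.04
```

Move aside to look from above.

Emit:
carry_out(
  increments=[
    [[213,-112,0],0],
    [[213,-112,0],0],
    [[213,-112,0],0],
    [[213,-112,0],0],
    [[213,-112,0],0],
  ],
)

```text
time: 19.3
eef_pos: [0.3285, -0.4212, 0.4635]
orientation: [0.0, -0.171, 0.985, -0.001]
contact_force: [0.2, -0.3, 0.5]
finger_gap: 0.602
```

Emit:
carry_out(
  increments=[
    [[0,0,0],0],
    [[0,0,0],0],
    [[0,0,0],0],
  ],
)

```text
time: 19.6
eef_pos: [0.3309, -0.4193, 0.463]
orientation: [0.0, -0.172, 0.985, -0.0]
contact_force: [0.1, 0.1, -0.1]
finger_gap: 0.6
```

```bash
python3 - <<'E'
from h import *
im=snapshot('side');cv2.imwrite('pics/side9.png',im)
t=snapshot('top');cv2.imwrite('pics/top13.png',t);cv2.imwrite('pics/tb.png',np.clip(t*1.8,0,255).astype('uint8'))
crop('pics/tb.png',210,175,220,150,3.6,'pics/t12.png')
s=get_state();print(s["time"],s["contact_force"].round(1),s["joint_velocities"].round(3))
E
python3 jm.py top13
```

```text
19.7 [-0.5 -0.2 -0.2] [ 0.005  0.     0.    -0.002  0.001 -0.004]
top13 [16.4 17.4 16.5 17.3 16.6 16.8 16.5 17.4 16.4 17.3] 16.69
```

View pics/side9.png

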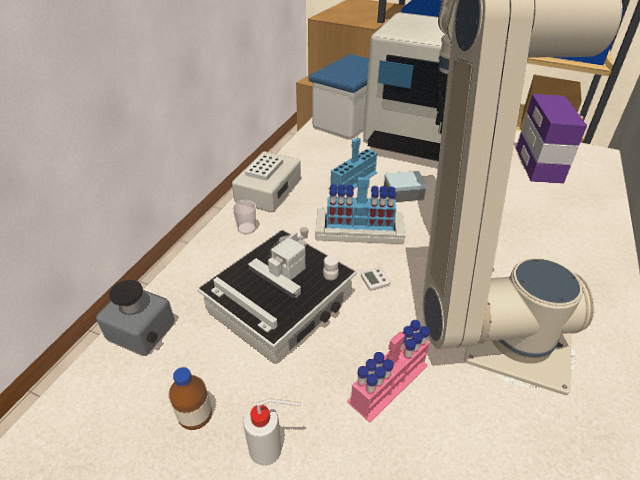

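View pics/t12.png

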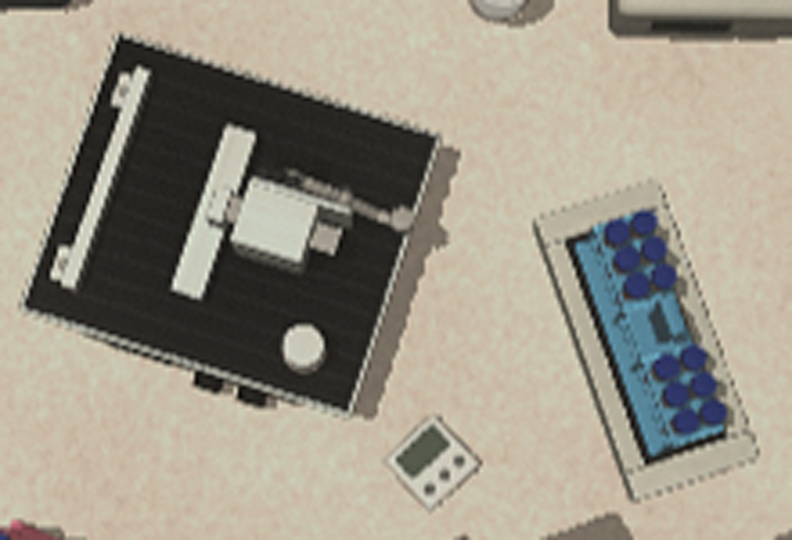

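The rack stands inside the pocket, the jaw is still back, and the bystanders are where they were. Handing in.

```bash
python3 -c "
from station import *
print(job_done())"
```

```text
the job is handed in; nothing more can be done
None
```

The job is done and handed in at about 20 s, well inside the 64 s limit. `job_done()` gave no verdict, so the results below are from my own checks.

- **Clamp:** I pressed the thumb button with the shut fingertips in 0.3–0.5 mm steps. It first touched with the tip at z ≈ 143 mm, and I held it down about 5 mm. The highest reading was 6 N. I held it until the jaw stopped moving in the top view.
- **Jaw:** It measured 16.65 mm back when it stopped and 16.7 mm in the last picture, so it stayed fully back after I let go of the pawl.
- **Rack:** I gripped it by its handle, lifted it about 127 mm and set it into the bay pocket. Contact came at the expected height, with the gripper at z = 333.3 mm. I then let go and backed away.
- **Last pictures:** The rack stands upright inside the pocket, and the bystanders I could see look unmoved (judged by eye). The force on the tool is about zero.

**What disagreed:** My first mask-based poses for the shaker and the bay were 3–4 mm off, most likely because the mask step shifted the pixels. I corrected the bay pose with an overlay in both views and the shaker targets by triangulation before using either.

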